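# Pack two microscope kits into their foam trays

### The job

Make up the two microscope kits from the parts standing on the optical table: the oil-immersion kit, in the foam tray with three pockets, takes the tallest objective, the immersion-oil bottle and the filter cube; the overview kit, in the tray with two pockets, takes the shortest objective and the camera. Each part goes into the pocket cut for its shape and size (the larger round one is for the objective), upright and fully home on the pocket floor; set it down gently without dropping it, and leave the middle-height objective, the post and the slide box where they stand.

Things in the scene. Friction and masses are not known exactly. Their poses are not given: they have to be found in the camera images.
- tray_three: Fixed kit tray, 112 x 244 x 24 mm (x, y, z), dark foam flush with a grey rim. Origin: centre of underside, z up; yaw within 0.3 rad. Three pale-floored pockets in a row along y at x = 0, 15 mm deep (floor 9 mm above table): round 50 mm at y = -70 (objective), round 42 mm at y = -3 (bottle), rectangle 56 (x) by 66 (y) mm at y = +69 (filter cube). Left or right, far side.
- tray_two: Fixed kit tray, 112 x 172 x 24 mm (x, y, z), made like the other. Origin: centre of underside, z up; yaw within 0.3 rad. Two pale-floored pockets in a row along y at x = 0, 15 mm deep (floor 9 mm above table): round 50 mm at y = -39 (objective), square 52 mm at y = +39 (camera). On the side that the other tray leaves free.
- objective_tall: Tallest of three loose microscope objectives, metal, standing nose up: 66 mm high; brass thread 30 mm wide from 0 to 5 mm, straight barrel 38 mm wide from 5 to 40 mm with a black collar (grip it here), then a long cone to a slim nose 18 mm wide with a tiny dark lens (8 mm). About 0.26 kg. Origin at the centre of its underside, z up along its axis.
- objective_short: Shortest of the three objectives, standing nose up: 38 mm high; brass thread 30 mm wide from 0 to 5 mm, straight barrel 38 mm wide from 5 to 32 mm (grip it here), then a blunt nose 35 mm across, nearly all dark lens (29 mm). About 0.17 kg. Origin at the centre of its underside, z up along its axis.
- oil_bottle: Small amber glass bottle of immersion oil, closed, standing: 66 mm high, straight body 30 mm wide up to 36 mm with a paper label (grip it here), narrow neck and black screw cap. About 0.05 kg. Origin at the centre of its underside, z up along its axis.
- filter_cube: Fluorescence filter cube, a black block 44 mm (x) by 54 mm (y) by 40 mm high, a round violet filter in its top and another in its -y side. Grip it across the 44 mm. About 0.12 kg. Origin at the centre of its underside, z up, yaw up to 0.7 rad. Either way round fits the pocket.
- camera: Cube camera standing on its back, mount up: grey body 40 mm by 40 mm by 40 mm high, with a bright steel mount ring 32 mm wide and 5 mm high on top (45 mm in all). About 0.09 kg. Origin at the centre of its underside, z up. Any of its four ways round fits the pocket.
- objective_mid: Bystander: the middle one of the three objectives, 52 mm high, barrel 38 mm wide, cone to a nose 25 mm across, dark lens 14 mm. Belongs to no kit; must stay where it stands. Origin at the centre of its underside, z up along its axis.
- post: Bystander: loose steel post in a black holder on a round foot 41 mm wide, 72 mm high, with a thumbscrew at one side. Stands beyond the trays; must stay there. Origin at the centre of its underside, z up along its axis.
- slide_box: Bystander: loose white slide box 85 mm (x) by 100 mm (y) by 36 mm high, closed; must stay where it lies. Origin at the centre of its underside.

How it is judged:
By the outcome, as a careful person would: the job done as asked, in the order asked, and still so for the second after the job is handed in, with the robot touching nothing.
It also fails if it takes over 112 s, if anything falls off the work surface, if the arm or the gripper's body presses on something with over 40 N, if the wrist force passes 120 N, or if a joint passes its speed limit or range.

### The arm

A 6-joint arm with a two-finger parallel gripper is mounted at the origin on the work surface. World frame = base frame: x ahead of the robot, y to its left, z up, the work surface at z = 0. Lengths are in mm, angles in rad, forces in N, time in s.
With the tool pointing down it reaches from about 400 to 825 mm from the base axis. Payload 7 kg.
Tool frame: the origin (TCP) lies midway between the tips of the shut fingers; the grasp point (between the pads) lies 19 mm behind it; z points along the fingers, y is the line along which they close (so a half turn about z gives the same grasp; the last joint's range is limited). The gripper opens to 88 mm and grips with 3 to 60 N. Pads are 19 mm wide; open, the fingers measure 130 mm over their backs; the gripper's body (78 mm by 193 mm) begins 47 mm behind the grasp point.
Start: joints at [1.432, 0.359, 0.012, 0, -1.224, -0.288], TCP at [279.429, 614.422, 226.561] pointing down, gripper open.
Joint ranges: [-3.07, 3.07], [-1.43, 2.12], [-1.02, 1.25], [-3.03, 1.67], [-3.05, -0], [-3.03, 3.03]. Speed limits (rad/s): [2.39, 2.39, 3.01, 3.14, 3.14, 3.14].

### API

Orientations are given as a rotation vector (axis times angle).
In Python, from rig import telemetry, get_image, camera_params, workorder gives the robot as it stands.
- The arm moves only by the tool play_rows, never from a script. Its argument "rows" is one flat list of numbers, 7 for each row, row after row: the finger opening in m, from 0 to 0.0876, then the shift along the world's x, y, z in m, then the turn, a rotation vector about the world's x, y, z in degrees. A call has 1 to 12 rows; each row shifts and turns the commanded pose from where the row before left it; what a row does not reach is not made up. A row lasts 1/12 s, in which the tool goes at most 41.7 mm and 7.16 degrees, less where a joint would pass 70% of its speed; a pose out of reach is approached as far as the arm can. A call is refused whole if a number of a shift passes 0.0417 or a number of a turn 7.16, either way. A call with a gripper value outside its range is refused whole. The fingers move at their own pace and stop on an object; the grip force is fixed at half the most. Time passes only in rows, so rows that do not move let the fingers close. It gives the time, the measured TCP pose, the force, the opening and the grip force at its end, in the units of the state.
- telemetry.get_obs(): the state, without advancing time (a new reading comes with each control period).
- get_image(name): name is "side" or "top" or "wrist"; returns the picture (384x512x3 uint8, blue, green, red); there is no depth.
- camera_params(name): a dict with "fovy" (degrees; the focal length in pixels is half the picture's height over the tangent of half this angle, whatever the lens; pixels are square), "cx", "cy" (the principal point, pixels), "rvec" (rotation vector, rad) and "tvec" (3), from world to camera coordinates, as OpenCV has them; the wrist camera has in their place "mount" (4x4, takes a point from camera to tool coordinates, whose origin is the TCP and whose axes are the flange's). Camera axes: x right, y down, z forward; pixel columns grow to the right and rows downward; lengths in mm; the calibration is good to about 2 mm. A picture is of the moment at which its call begins: read the wrist's pose just before it. camera_params takes no time and is no camera call.
- workorder.close_job(): hands the job in; it is judged then, once.
The state is a dict: "t": time; "joints": joint angles; "qvel": joint speeds; "joint_efforts": joint torques, N m; "position": TCP position; "orientation": TCP orientation; "ft_force": force on the tool from outside, world axes, zero at the start; "wrist_torque": the same for the moment, N m; "gripper_width": finger opening in mm; "grasp_force": force on a finger pad.
Only numpy, scipy, OpenCV 4.12 (cv2) and the standard library are available. Lean on these libraries where they do the work, as an engineer would, in place of code of your own. Each camera call takes 0.05 s, during which the arm holds its last target. There are 200 camera calls.

## Working session

There is one attempt and no reset: what is moved stays moved. The work goes in short steps, Python scripts to look and compute and a tool call to move; the robot and the scene stay as the last step left them, time stands still between calls to the robot, and variables do not carry over. Pictures are saved under pics/ and viewed, at most 16 in all, crops included, and the job is handed in when it is done.

Besides the shell and the picture viewer there is one more tool, called after ">>>" as a command line: name --argument value ..., lists and objects as JSON in quotes. play_rows: Moves the arm, as the interface text tells. Its arguments: {"type":"object","properties":{"rows":{"type":"array","items":{"type":"number"}}},"required":["rows"]}

```bash
mkdir -p pics; ls
python3 - <<'E'
from rig import telemetry, get_image, camera_params
import cv2
for n in ("top","side"):
    cv2.imwrite(f"pics/{n}0.png",cv2.resize(get_image(n),(800,600),interpolation=cv2.INTER_CUBIC)); print(n,camera_params(n))
print(camera_params("wrist")); print(telemetry.get_obs())
E
```

```text
pics
top {'fovy': 56.079321012787524, 'cx': 255.97755271121264, 'cy': 185.80402326235372, 'rvec': array([ 2.14542372, -2.12621127,  0.16608896]), 'tvec': array([  78.5595203 ,  550.70995338, 1060.94609504])}
side {'fovy': 56.73491965692535, 'cx': 259.7983236148432, 'cy': 187.6036126053741, 'rvec': array([ 2.19787572, -0.91365155,  0.39044353]), 'tvec': array([-360.01641172,  354.09406532,  654.68007292])}
{'fovy': 65.27693277322918, 'cx': 256.9608049569454, 'cy': 190.92624570868819, 'mount': array([[ 1.13860205e-03, -9.51776154e-01, -3.06791226e-01,
         8.33889595e+01],
       [ 9.99998209e-01,  1.54751081e-03, -1.08961355e-03,
        -6.63532010e-01],
       [ 1.51183093e-03, -3.06789436e-01,  9.51776211e-01,
        -1.58597716e+02],
       [ 0.00000000e+00,  0.00000000e+00,  0.00000000e+00,
         1.00000000e+00]])}
{'t': 0.1, 'joints': array([ 1.43209761e+00,  3.59317541e-01,  1.11561715e-02, -3.19891103e-04,
       -1.22410539e+00, -2.88090399e-01]), 'qvel': array([ 0.00021837, -0.00145759,  0.00149192, -0.00016085, -0.00074727,
        0.00032378]), 'joint_efforts': array([-1.38142637e-03, -5.84163308e+01,  2.93750918e+01,  7.01547951e+00,
        1.01764739e-02, -4.57030808e-05]), 'position': array([279.26175086, 614.03940701, 225.71533778]), 'orientation': array([ 3.06884271e+00, -6.65174154e-01, -2.98634114e-04]), 'ft_force': array([-1.01053909, -0.76152583, -0.45882925]), 'wrist_torque': array([-0.09370886,  0.03127081,  0.04347964]), 'grasp_force': 0.0, 'gripper_width': 87.85340547302259}
```

View pics/top0.png

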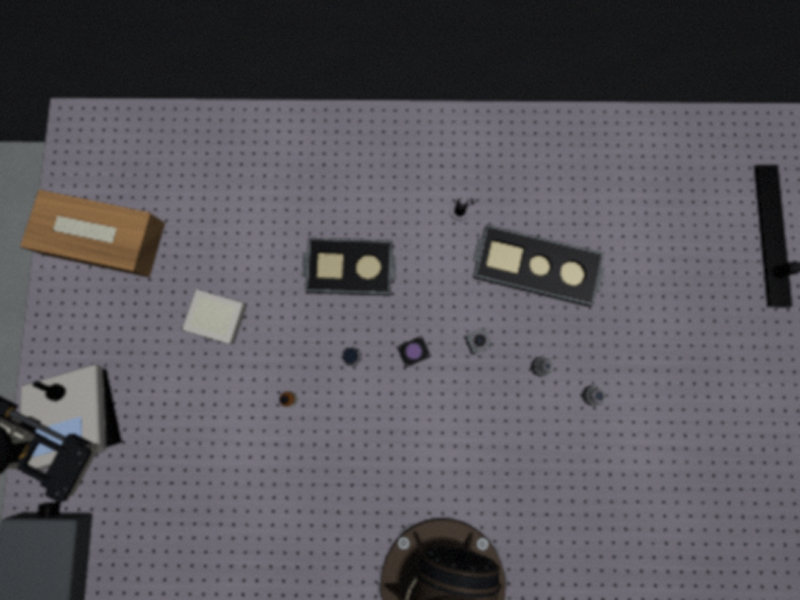

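View pics/side0.png

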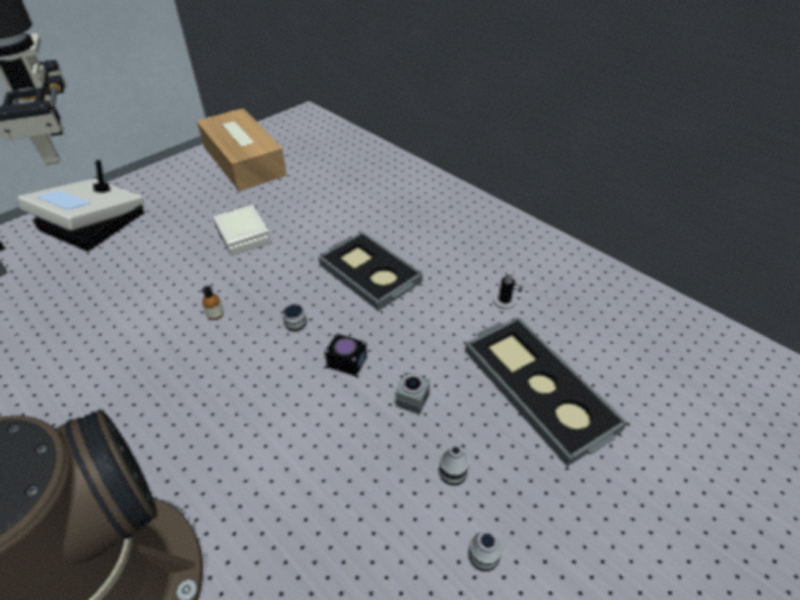

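The top view has +y to the left. Bottle (287,398), short objective (350,355), cube (414,351), camera (478,341), and two objectives (541,366) and (593,396). In the side view the first of these has the slim nose, so it is the tall one, and the other is the mid. Tray_two is on the left and tray_three on the right.

```bash
cat > h.py <<'E'
import numpy as np, cv2
from scipy.spatial.transform import Rotation as R
from rig import telemetry, get_image, camera_params
def ray(n,u,v,z,obs=None):
    """pixel (native 512x384) -> world point on plane z"""
    p=camera_params(n); f=192/np.tan(np.radians(p["fovy"])/2)
    d=np.array([(u-p["cx"])/f,(v-p["cy"])/f,1])
    if n=="wrist":
        Rt=R.from_rotvec(obs["orientation"]).as_matrix(); m=p["mount"]
        d=Rt@m[:3,:3]@d; c=Rt@m[:3,3]+obs["position"]
    else:
        M=R.from_rotvec(p["rvec"]).as_matrix().T; d=M@d; c=-M@p["tvec"]
    return (c+d*(z-c[2])/d[2]).round(1)
def pose():
    o=telemetry.get_obs(); m=R.from_rotvec(o["orientation"]).as_matrix()
    print("t",round(o["t"],2),"pos",o["position"].round(1),"tool y dir deg",np.degrees(np.arctan2(m[1,1],m[0,1])).round(1),
     "x dir",np.degrees(np.arctan2(m[1,0],m[0,0])).round(1),"tilt",m[:,2].round(3),"q",o["joints"].round(2),"F",o["ft_force"].round(1),"w",round(o["gripper_width"],1),"g",round(o["grasp_force"],1))
    return o
def wpic(name,s=800/512):
    o=pose(); im=get_image("wrist"); cv2.imwrite(f"pics/{name}.png",cv2.resize(im,(800,600),interpolation=cv2.INTER_CUBIC)); import pickle; pickle.dump(o,open(f"pics/{name}.pkl","wb"))
def W(name,u,v,z):
    import pickle; return ray("wrist",u*.64,v*.64,z,pickle.load(open(f"pics/{name}.pkl","rb")))
E
python3 - <<'E'
from h import *
T=lambda u,v,z:ray("top",u*.64,v*.64,z)
for n,u,v,z in [("bottle",287,398,66),("short",350,355,38),("cube",414,351,40),("camera",479,341,45),("tall",541,366,45),("mid",593,396,45),
 ("2sq",330,266,9),("2rd",369,267,9),("3rect",504,257,9),("3bot",540,266,9),("3obj",572,273,9),("post",460,210,72),("slide",214,317,36)]:
    print(n,T(u,v,z))
S=lambda u,v,z:ray("side",u*.64,v*.64,z)
for n,u,v,z in [("bottle",208,291,66),("short",293,310,38),("cube",345,346,40),("cam",414,383,45),("tall",456,452,66),("mid",487,541,52),("2sq",356,258,9),("2rd",384,277,9),("3rect",512,353,9),("3bot",541,384,9),("3obj",572,416,9)]: print(n,S(u,v,z))
pose()
E
```

```text
bottle [341.  292.4  66. ]
short [423.2 179.2  38. ]
cube [431.9  55.3  40. ]
camera [452.  -70.1  45. ]
tall [ 405.2 -188.3   45. ]
mid [ 349.6 -285.3   45. ]
2sq [604.7 227.    9. ]
2rd [603.3 147.3   9. ]
3rect [ 626.5 -128.3    9. ]
3bot [ 608.4 -201.2    9. ]
3obj [ 594.4 -265.7    9. ]
post [705.7 -32.6  72. ]
slide [495.1 448.4  36. ]
bottle [336.4 291.2  66. ]
short [423.3 180.2  38. ]
cube [432.5  57.2  40. ]
cam [455.3 -72.2  45. ]
tall [ 403.9 -197.    66. ]
mid [ 349.2 -293.8   52. ]
2sq [608.3 231.9   9. ]
2rd [609.2 154.5   9. ]
3rect [ 630.9 -125.5    9. ]
3bot [ 612.7 -195.1    9. ]
3obj [ 596.9 -261.3    9. ]
t 0.1 pos [279.3 614.  225.7] tool y dir deg -114.5 x dir -24.5 tilt [-0.001 -0.001 -1.   ] q [ 1.43  0.36  0.01 -0.   -1.22 -0.29] F [-1.  -0.8 -0.5] w 87.9 g 0.0
```

>>> play_rows --rows '[0.0876, 0.016, -0.035, 0, 0, 0, -6.6, 0.0876, 0.016, -0.035, 0, 0, 0, -6.6, 0.0876, 0.016, -0.035, 0, 0, 0, -6.6, 0.0876, 0.016, -0.035, 0, 0, 0, -6.6, 0.0876, 0.016, -0.035, 0, 0, 0, -6.6, 0.0876, 0.016, -0.035, 0, 0, 0, -6.6, 0.0876, 0.016, -0.035, 0, 0, 0, -6.6, 0.0876, 0.016, -0.035, 0, 0, 0, -6.6, 0.0876, 0.016, -0.035, 0, 0, 0, -6.6, 0.0876, 0.016, -0.035, 0, 0, 0, -6.6, 0.0876, 0.016, -0.035, 0, 0, 0, -6.6, 0.0876, 0.016, -0.035, 0, 0, 0, -6.6]'

```text
t: 1.1
position: [471.6, 192.5, 226.6]
orientation: [-1.935, 2.475, 0.0]
ft_force: [1.5, 0.4, 0.6]
gripper_width: 87.8
grasp_force: 0.0
```

```bash
python3 -c "
from h import *
wpic('w1')"
```

```text
t 1.1 pos [471.6 192.5 226.6] tool y dir deg 166.0 x dir -104.0 tilt [-0.  0. -1.] q [ 0.77  0.08 -0.35 -0.   -1.14 -1.02] F [1.5 0.4 0.6] w 87.8 g 0.0
```

View pics/w1.png

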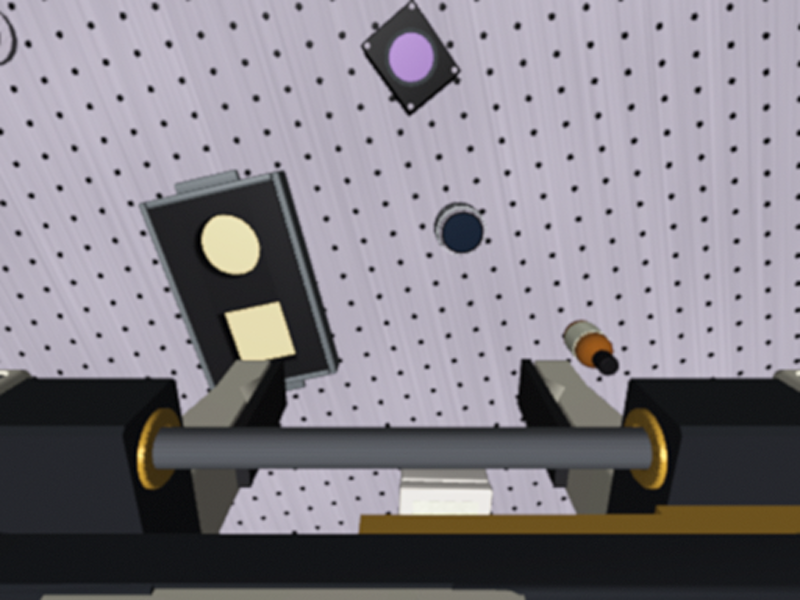

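This view shows tray_two's round pocket (231,245) and square pocket (260,332), the short objective (462,230), the cube top (411,58) with corners (412,5), (364,45), (411,112) and (459,70), and the bottle cap (605,362).

Run:
```python
from h import *
for n,u,v,z in [("2rd",231,245,9),("2sq",260,332,9),("short",462,231,38),("bottlecap",606,363,66),("cube",411,57,40),("c1",412,5,40),("c2",364,45,40),("c3",410,112,40),("c4",459,70,40)]: print(n,W("w1",u,v,z))
```

```text
2rd [605.  152.9   9. ]
2sq [607.3 231.    9. ]
short [422.3 181.   38. ]
bottlecap [339.9 298.8  66. ]
cube [432.   58.8  40. ]
c1 [424.3  29.6  40. ]
c2 [460.4  44.4  40. ]
c3 [440.6  91.7  40. ]
c4 [402.7  74.1  40. ]
```

>>> play_rows --rows '[0.0876, -0.0055, -0.032, -0.006, 0, 0, 0, 0.0876, -0.0055, -0.032, -0.006, 0, 0, 0, 0.0876, -0.0055, -0.032, -0.006, 0, 0, 0, 0.0876, -0.0055, -0.032, -0.006, 0, 0, 0, 0.0876, -0.0055, -0.032, -0.006, 0, 0, 0, 0.0876, -0.0055, -0.032, -0.006, 0, 0, 0, 0.0876, -0.0055, -0.032, -0.006, 0, 0, 0, 0.0876, -0.0055, -0.032, -0.006, 0, 0, 0, 0.0876, -0.0055, -0.032, -0.006, 0, 0, 0, 0.0876, -0.0055, -0.032, -0.006, 0, 0, 0, 0.0876, -0.0055, -0.032, -0.006, 0, 0, 0, 0.0876, -0.0055, -0.032, -0.006, 0, 0, 0]'

```text
t: 2.15
position: [404.7, -191.0, 154.3]
orientation: [-1.942, 2.469, -0.0]
ft_force: [1.2, 0.4, 0.4]
gripper_width: 87.4
grasp_force: 0.0
```

```bash
python3 -c "
from h import *
wpic('w2')"
```

```text
t 2.15 pos [ 404.7 -191.   154.3] tool y dir deg 166.4 x dir -103.6 tilt [ 0.  0. -1.] q [ 0.    0.04 -0.57 -0.   -0.96 -0.24] F [1.2 0.4 0.4] w 87.4 g 0.0
```

View pics/w2.png

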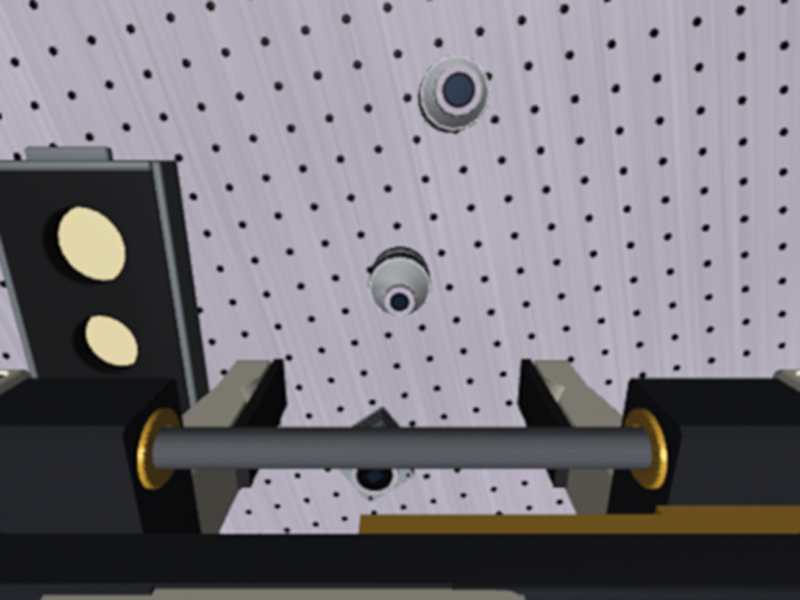

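The tall objective (slim nose, small lens) is at (399,301). The mid (458,89) is beyond it. Tray_three's objective pocket is at (92,243) and its bottle pocket at (111,341).

Run:
```python
from h import *
for n,u,v,z in [("tall",399,301,66),("mid",458,89,52),("3obj",92,243,9),("3bot",112,341,9),("cam",375,476,45)]: print(n,W("w2",u,v,z))
```

```text
tall [ 405.6 -192.6   66. ]
mid [ 350.5 -292.    52. ]
3obj [ 597.4 -260.6    9. ]
3bot [ 614.  -192.7    9. ]
cam [453.3 -66.7  45. ]
```

>>> play_rows --rows '[0.0876, 0.001, -0.0015, -0.03, 0, 0, 0, 0.0876, 0, 0, -0.03, 0, 0, 0, 0.0876, 0, 0, -0.03, 0, 0, 0, 0.0876, 0, 0, -0.026, 0, 0, 0, 0.0876, 0, 0, -0.015, 0, 0, 0, 0.0876, 0, 0, -0.005, 0, 0, 0, 0.0876, 0, 0, 0, 0, 0, 0, 0.03, 0, 0, 0, 0, 0, 0, 0.03, 0, 0, 0, 0, 0, 0, 0.03, 0, 0, 0, 0, 0, 0, 0.03, 0, 0, 0, 0, 0, 0, 0.03, 0, 0, 0, 0, 0, 0]'

```text
t: 3.2
position: [406.9, -191.1, 19.3]
orientation: [-1.941, 2.469, -0.002]
ft_force: [-0.1, 0.8, -0.1]
gripper_width: 60.0
grasp_force: 0.0
```

>>> play_rows --rows '[0.03, 0, 0, 0, 0, 0, 0, 0.03, 0, 0, 0, 0, 0, 0, 0.03, 0, 0, 0, 0, 0, 0, 0.03, 0, 0, 0, 0, 0, 0, 0.03, 0, 0, 0, 0, 0, 0, 0.03, 0, 0, 0, 0, 0, 0, 0.03, 0, 0, 0.01, 0, 0, 0, 0.03, 0, 0, 0.02, 0, 0, 0, 0.03, 0, 0, 0.02, 0, 0, 0]'

```text
t: 3.95
position: [405.3, -191.0, 68.2]
orientation: [1.94, -2.468, -0.003]
ft_force: [1.0, 0.6, -2.4]
gripper_width: 37.4
grasp_force: 30.0
```

>>> play_rows --rows '[0.03, 0.012, -0.004, 0.005, 0, 0, 0, 0.03, 0.025, -0.009, 0, 0, 0, 0, 0.03, 0.03, -0.011, 0, 0, 0, 0, 0.03, 0.03, -0.011, 0, 0, 0, 0, 0.03, 0.03, -0.011, 0, 0, 0, 0, 0.03, 0.03, -0.011, 0, 0, 0, 0, 0.03, 0.023, -0.009, 0, 0, 0, 0, 0.03, 0.012, -0.004, 0, 0, 0, 0, 0.03, 0, 0, 0, 0, 0, 0]'

```text
t: 4.7
position: [600.5, -261.9, 72.0]
orientation: [1.941, -2.47, -0.0]
ft_force: [0.9, -0.4, -2.9]
gripper_width: 37.2
grasp_force: 30.0
```

```bash
python3 -c "
from h import *
wpic('w3')"
```

```text
t 4.7 pos [ 600.5 -261.9   72. ] tool y dir deg 166.3 x dir -103.7 tilt [-0.001 -0.    -1.   ] q [-0.11  0.45 -0.22  0.   -0.9  -0.12] F [ 0.9 -0.4 -2.9] w 37.2 g 30.0
```

View pics/w3.png

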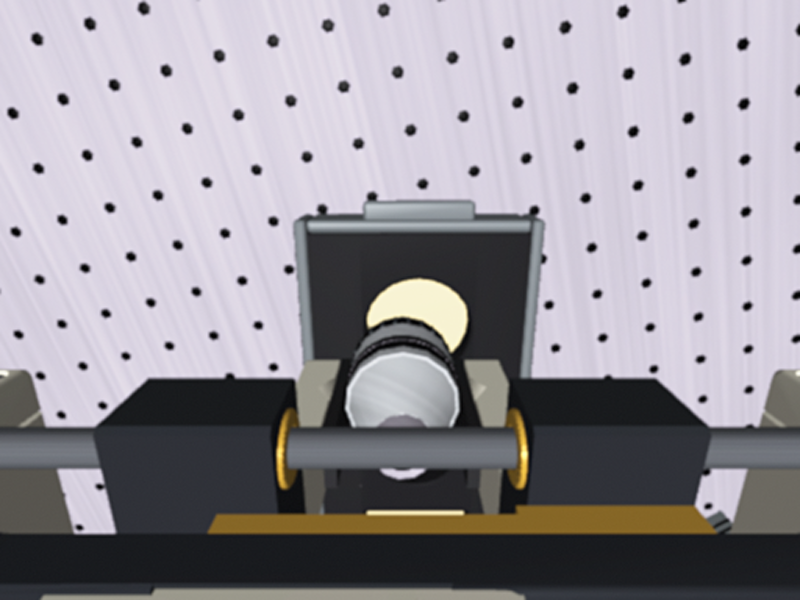

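The part is held upright above the pocket. The pocket floor shows its left edge at (366,318), right edge at (468,318) and far edge at (418,278). The tray rim corners are (297,218) and (543,218).

Run:
```python
from h import *
P=[W("w3",366,319,9),W("w3",468,319,9),W("w3",418,278,9),W("w3",297,219,24),W("w3",543,219,24)]
for p in P: print(p)
a=np.radians(-103.7); d=np.array([np.cos(a),np.sin(a)])
print("mid edges",(P[0]+P[1])/2,"from far",P[2][:2]-25*d)
m=(P[3]+P[4])[:2]/2; print("rim->obj",m-52*d, "width",np.linalg.norm(P[3]-P[4]), np.degrees(np.arctan2(*(P[3]-P[4])[1::-1])))
```

```text
[ 617.6 -266.3    9. ]
[ 567.5 -254.2    9. ]
[ 587.2 -281.     9. ]
[ 632.5 -323.9   24. ]
[ 527.3 -298.5   24. ]
mid edges [ 592.55 -260.25    9.  ] from far [ 593.12095365 -256.711272  ]
rim->obj [ 592.2155836  -260.67944576] width 108.22291809039343 -13.573983649823537
```

>>> play_rows --rows '[0.03, -0.0075, 0.002, 0, 0, 0, 0, 0.03, 0, 0, -0.006, 0, 0, 0, 0.03, 0, 0, -0.014, 0, 0, 0, 0.03, 0, 0, -0.012, 0, 0, 0, 0.03, 0, 0, -0.006, 0, 0, 0, 0.03, 0, 0, -0.003, 0, 0, 0, 0.03, 0, 0, 0, 0, 0, 0]'

```text
t: 5.33
position: [590.2, -258.9, 31.7]
orientation: [1.941, -2.469, -0.002]
ft_force: [0.3, 0.0, -3.1]
gripper_width: 37.5
grasp_force: 30.0
```

>>> play_rows --rows '[0.03, 0.001, 0, -0.001, 0, 0, 0, 0.03, 0, 0, -0.001, 0, 0, 0, 0.03, 0, 0, -0.0005, 0, 0, 0, 0.03, 0, 0, 0, 0, 0, 0]'

```text
t: 5.67
position: [592.1, -259.1, 30.3]
orientation: [-1.941, 2.469, -0.001]
ft_force: [-0.6, -0.3, -1.8]
gripper_width: 37.2
grasp_force: 30.0
```

>>> play_rows --rows '[0.03, 0, 0, -0.0008, 0, 0, 0, 0.03, 0, 0, 0, 0, 0, 0]'

```text
t: 5.83
position: [592.0, -259.1, 29.3]
orientation: [-1.941, 2.47, -0.0]
ft_force: [0.4, -0.4, -2.2]
gripper_width: 37.0
grasp_force: 30.0
```

```bash
python3 -c "
from h import *
pose()"
```

```text
t 5.83 pos [ 592.  -259.1   29.3] tool y dir deg 166.3 x dir -103.7 tilt [ 0.  0. -1.] q [-0.11  0.49 -0.28 -0.   -0.8  -0.13] F [ 0.4 -0.4 -2.2] w 37.0 g 30.0
```

>>> play_rows --rows '[0.03, 0, 0, -0.0006, 0, 0, 0, 0.03, 0, 0, -0.0006, 0, 0, 0, 0.03, 0, 0, 0, 0, 0, 0]'

```text
t: 6.08
position: [591.8, -259.1, 27.9]
orientation: [1.942, -2.47, -0.0]
ft_force: [-0.3, 0.6, -2.6]
gripper_width: 37.3
grasp_force: 30.0
```

>>> play_rows --rows '[0.03, 0, 0, -0.0005, 0, 0, 0, 0.03, 0, 0, -0.0005, 0, 0, 0, 0.03, 0, 0, 0, 0, 0, 0]'

```text
t: 6.33
position: [591.9, -259.1, 27.7]
orientation: [1.942, -2.47, 0.0]
ft_force: [-2.2, 1.0, 4.4]
gripper_width: 37.0
grasp_force: 30.0
```

>>> play_rows --rows '[0.06, 0, 0, 0, 0, 0, 0, 0.06, 0, 0, 0, 0, 0, 0, 0.06, 0, 0, 0, 0, 0, 0, 0.06, 0, 0, 0, 0, 0, 0, 0.06, 0, 0, 0.004, 0, 0, 0, 0.06, 0, 0, 0.015, 0, 0, 0, 0.06, 0, 0, 0.03, 0, 0, 0, 0.06, 0, 0, 0.03, 0, 0, 0, 0.06, -0.004, 0.01, 0.035, 0, 0, 0, 0.06, -0.02, 0.03, 0.02, 0, 0, 0]'

```text
t: 7.17
position: [571.0, -221.4, 164.6]
orientation: [-1.939, 2.469, -0.007]
ft_force: [2.5, 1.1, 0.8]
gripper_width: 60.1
grasp_force: 0.0
```

```bash
python3 -c "
from h import *
wpic('w4')"
```

```text
t 7.17 pos [ 571.  -221.4  164.6] tool y dir deg 166.3 x dir -103.7 tilt [ 0.004 -0.002 -1.   ] q [-0.05  0.3  -0.22  0.   -1.04 -0.19] F [2.5 1.1 0.8] w 60.1 g 0.0
```

View pics/w4.png

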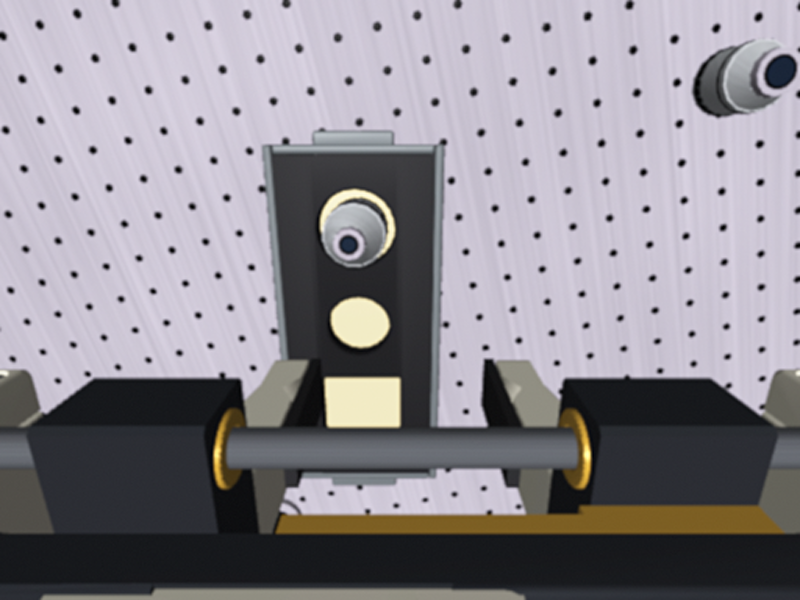

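The tall objective stands home in its pocket. The bottle pocket centre is at (359,323) and the rectangle's top corners at (325,377) and (401,377).

Run:
```python
from h import *
for p in [(359,323,9),(357,226,9),(325,378,9),(401,378,9),(348,244,75),(778,71,52)]: print(p,W("w4",*p))
pose()
```

```text
(359, 323, 9) [ 610.2 -192.4    9. ]
(357, 226, 9) [ 593.2 -260.     9. ]
(325, 378, 9) [ 646.5 -155.9    9. ]
(401, 378, 9) [ 591.3 -142.7    9. ]
(348, 244, 75) [ 591.4 -260.6   75. ]
(778, 71, 52) [ 351.4 -292.2   52. ]
t 7.22 pos [ 567.8 -216.5  168. ] tool y dir deg 166.3 x dir -103.7 tilt [ 0.007 -0.    -1.   ] q [-0.04  0.29 -0.23  0.   -1.05 -0.2 ] F [-6.8  4.6 -0.7] w 59.6 g 0.0
```

>>> play_rows --rows '[0.06, -0.01, 0.038, 0, 0, 0, 0, 0.06, -0.01, 0.038, 0, 0, 0, 0, 0.06, -0.01, 0.038, 0, 0, 0, 0, 0.06, -0.01, 0.038, 0, 0, 0, 0, 0.06, -0.01, 0.038, 0, 0, 0, 0, 0.06, -0.01, 0.038, 0, 0, 0, 0, 0.06, -0.015, 0.038, 0, 0, 0, 0, 0.06, -0.015, 0.038, 0, 0, 0, 0, 0.06, -0.015, 0.038, 0, 0, 0, 0, 0.06, -0.015, 0.038, 0, 0, 0, 0, 0.06, -0.015, 0.038, 0, 0, 0, 0, 0.06, -0.015, 0.038, 0, 0, 0, 0]'

```text
t: 8.22
position: [416.7, 238.6, 161.6]
orientation: [-1.941, 2.469, 0.0]
ft_force: [1.1, -0.4, 1.1]
gripper_width: 60.0
grasp_force: 0.0
```

>>> play_rows --rows '[0.06, -0.025, 0.019, 0, 0, 0, 0, 0.06, -0.026, 0.019, 0, 0, 0, 0, 0.06, -0.018, 0.013, 0, 0, 0, 0, 0.06, -0.008, 0.006, 0, 0, 0, 0, 0.06, 0, 0, 0, 0, 0, 0]'

```text
t: 8.63
position: [339.8, 295.0, 161.5]
orientation: [-1.945, 2.466, 0.001]
ft_force: [0.2, -0.6, 0.2]
gripper_width: 60.3
grasp_force: 0.0
```

```bash
python3 -c "
from h import *
wpic('w5')"
```

```text
t 8.63 pos [339.8 295.  161.5] tool y dir deg 166.5 x dir -103.5 tilt [ 0.     0.001 -1.   ] q [ 1.16  0.04 -0.56 -0.   -0.97 -1.39] F [ 0.2 -0.6  0.2] w 60.3 g 0.0
```

View pics/w5.png

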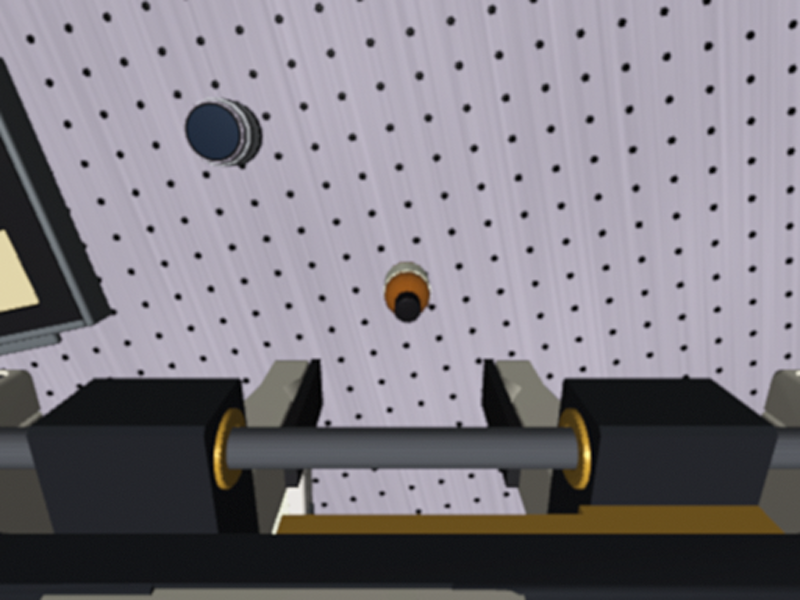

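The bottle cap is at (407,307), almost exactly between the fingers.

```bash
python3 -c "
from h import *
print(W('w5',407,307,66),W('w5',215,130,38))"
```

```text
[337.7 300.4  66. ] [421.3 181.2  38. ]
```

>>> play_rows --rows '[0.06, -0.002, 0.0045, -0.02, 0, 0, 0, 0.06, 0, 0, -0.036, 0, 0, 0, 0.06, 0, 0, -0.036, 0, 0, 0, 0.06, 0, 0, -0.03, 0, 0, 0, 0.06, 0, 0, -0.015, 0, 0, 0, 0.06, 0, 0, -0.005, 0, 0, 0, 0.02, 0, 0, 0, 0, 0, 0, 0.02, 0, 0, 0, 0, 0, 0, 0.02, 0, 0, 0, 0, 0, 0, 0.02, 0, 0, 0, 0, 0, 0, 0.02, 0, 0, 0, 0, 0, 0, 0.02, 0, 0, 0, 0, 0, 0]'

```text
t: 9.68
position: [339.3, 299.1, 20.0]
orientation: [-1.941, 2.468, 0.001]
ft_force: [-1.3, -0.1, 4.8]
gripper_width: 29.3
grasp_force: 30.0
```

>>> play_rows --rows '[0.02, 0, 0, 0, 0, 0, 0, 0.02, 0, 0, 0, 0, 0, 0]'

```text
t: 9.85
position: [339.2, 299.1, 20.0]
orientation: [-1.941, 2.468, 0.001]
ft_force: [-2.1, -0.1, 8.0]
gripper_width: 29.0
grasp_force: 30.0
```

>>> play_rows --rows '[0.02, 0, 0, 0.01, 0, 0, 0, 0.02, 0, 0, 0.025, 0, 0, 0, 0.02, 0.01, -0.018, 0.03, 0, 0, 0, 0.02, 0.019, -0.034, 0.005, 0, 0, 0, 0.02, 0.019, -0.035, 0, 0, 0, 0, 0.02, 0.019, -0.035, 0, 0, 0, 0, 0.02, 0.019, -0.035, 0, 0, 0, 0, 0.02, 0.019, -0.035, 0, 0, 0, 0, 0.02, 0.019, -0.035, 0, 0, 0, 0, 0.02, 0.019, -0.035, 0, 0, 0, 0, 0.02, 0.019, -0.035, 0, 0, 0, 0, 0.02, 0.019, -0.035, 0, 0, 0, 0]'

```text
t: 10.85
position: [520.5, -35.5, 89.4]
orientation: [-1.942, 2.469, -0.0]
ft_force: [0.7, 1.4, -1.3]
gripper_width: 29.2
grasp_force: 30.0
```

>>> play_rows --rows '[0.02, 0.018, -0.032, 0, 0, 0, 0, 0.02, 0.018, -0.032, 0, 0, 0, 0, 0.02, 0.018, -0.032, 0, 0, 0, 0, 0.02, 0.017, -0.03, 0, 0, 0, 0, 0.02, 0.012, -0.02, 0, 0, 0, 0, 0.02, 0.007, -0.011, 0, 0, 0, 0, 0.02, 0, 0, -0.015, 0, 0, 0, 0.02, 0, 0, -0.015, 0, 0, 0, 0.02, 0, 0, 0, 0, 0, 0, 0.02, 0, 0, 0, 0, 0, 0]'

```text
t: 11.68
position: [609.1, -190.2, 58.5]
orientation: [1.941, -2.468, -0.002]
ft_force: [-0.1, 0.7, 0.3]
gripper_width: 29.0
grasp_force: 30.0
```

```bash
python3 -c "
from h import *
wpic('w6')"
```

```text
t 11.68 pos [ 609.1 -190.2   58.5] tool y dir deg 166.4 x dir -103.6 tilt [-0.002  0.    -1.   ] q [ 0.    0.45 -0.27 -0.   -0.86 -0.24] F [-0.1  0.7  0.3] w 29.0 g 30.0
```

View pics/w6.png

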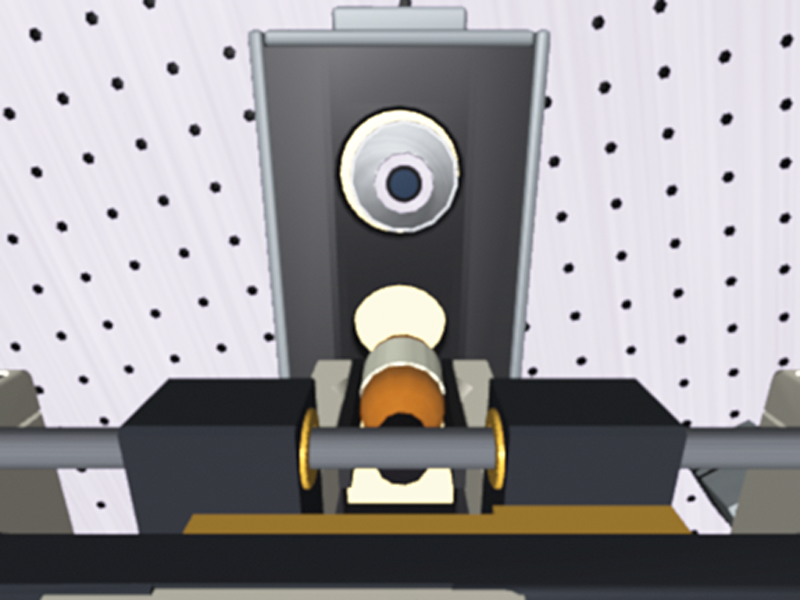

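The bottle (u≈402) is centred on its pocket, whose floor edges are (354,322), (446,322) and far (400,284).

Run:
```python
from h import *
P=[W("w6",354,322,9),W("w6",446,322,9),W("w6",400,284,9)]
a=np.radians(-103.6); d=np.array([np.cos(a),np.sin(a)])
print((P[0]+P[1])/2,np.linalg.norm(P[0]-P[1]),P[2][:2]-21*d)
```

```text
[ 608.55 -193.9     9.  ] 43.706864449420294 [ 609.03798438 -191.78881899]
```

>>> play_rows --rows '[0.02, -0.0005, -0.003, -0.004, 0, 0, 0, 0.02, 0, 0, -0.01, 0, 0, 0, 0.02, 0, 0, -0.008, 0, 0, 0, 0.02, 0, 0, -0.004, 0, 0, 0, 0.02, 0, 0, -0.001, 0, 0, 0, 0.02, 0, 0, 0, 0, 0, 0, 0.02, 0, 0, -0.0005, 0, 0, 0, 0.02, 0, 0, 0, 0, 0, 0]'

```text
t: 12.4
position: [609.7, -193.6, 31.8]
orientation: [-1.942, 2.469, -0.0]
ft_force: [-0.1, 0.3, -0.6]
gripper_width: 29.0
grasp_force: 30.0
```

>>> play_rows --rows '[0.02, 0, 0, -0.0008, 0, 0, 0, 0.02, 0, 0, -0.0007, 0, 0, 0, 0.02, 0, 0, -0.0006, 0, 0, 0, 0.02, 0, 0, 0, 0, 0, 0]'

```text
t: 12.73
position: [609.4, -193.6, 29.4]
orientation: [1.942, -2.47, -0.0]
ft_force: [-0.2, -1.2, -0.6]
gripper_width: 28.8
grasp_force: 30.0
```

>>> play_rows --rows '[0.02, 0, 0, -0.0005, 0, 0, 0, 0.02, 0, 0, -0.0004, 0, 0, 0, 0.02, 0, 0, 0, 0, 0, 0]'

```text
t: 12.98
position: [609.5, -193.6, 29.1]
orientation: [-1.942, 2.47, -0.0]
ft_force: [-2.1, 0.4, 3.9]
gripper_width: 29.1
grasp_force: 30.0
```

>>> play_rows --rows '[0.05, 0, 0, 0, 0, 0, 0, 0.05, 0, 0, 0, 0, 0, 0, 0.05, 0, 0, 0, 0, 0, 0, 0.05, 0, 0, 0, 0, 0, 0, 0.05, 0, 0, 0.004, 0, 0, 0, 0.05, 0, 0, 0.015, 0, 0, 0, 0.05, 0, 0, 0.03, 0, 0, 0, 0.05, 0, 0, 0.035, 0, 0, 0, 0.06, 0, 0.005, 0.03, 0, 0, 0, 0.07, -0.01, 0.02, 0.01, 0, 0, 4.7, 0.07, -0.022, 0.032, 0, 0, 0, 4.7, 0.07, -0.022, 0.032, 0, 0, 0, 4.7]'

```text
t: 13.98
position: [555.5, -104.2, 153.5]
orientation: [-2.231, 2.209, -0.002]
ft_force: [0.7, 1.4, -0.8]
gripper_width: 68.8
grasp_force: 0.0
```

>>> play_rows --rows '[0.07, -0.022, 0.032, 0, 0, 0, 4.7, 0.07, -0.022, 0.032, 0, 0, 0, 4.7, 0.07, -0.022, 0.032, 0, 0, 0, 4.7, 0.07, -0.022, 0.032, 0, 0, 0, 4.7, 0.07, -0.022, 0.02, 0, 0, 0, 4.7, 0.07, -0.013, 0.015, 0, 0, 0, 0.4, 0.07, 0, 0, 0, 0, 0, 0, 0.07, 0, 0, 0, 0, 0, 0]'

```text
t: 14.65
position: [432.2, 59.3, 153.3]
orientation: [-2.641, 1.699, -0.001]
ft_force: [0.3, -0.3, -0.0]
gripper_width: 70.1
grasp_force: 0.0
```

```bash
python3 -c "
from h import *
wpic('w7')"
```

```text
t 14.65 pos [432.2  59.3 153.3] tool y dir deg -155.5 x dir -65.5 tilt [ 0.001  0.001 -1.   ] q [ 0.59  0.02 -0.6   0.   -0.95 -0.16] F [ 0.3 -0.3 -0. ] w 70.1 g 0.0
```

View pics/w7.png

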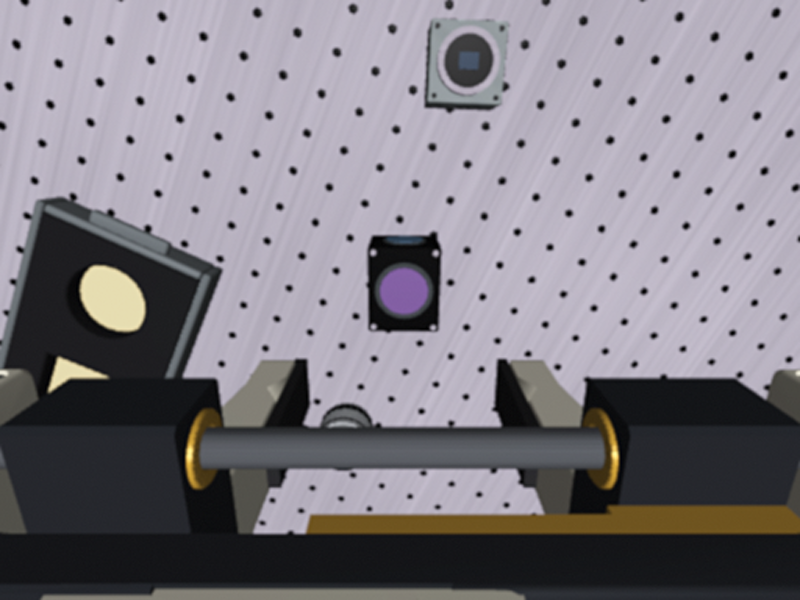

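The cube is square to the fingers: its violet filter is at (404,290) and its top edges are vertical. The camera is at (468,60), with top corners (431,18), (509,22), (502,106) and (427,101).

Run:
```python
from h import *
for p in [(404,291,40),(468,60,45),(431,18,40),(509,22,40),(502,106,40),(427,101,40)]: print(W("w7",*p))
```

```text
[431.4  59.2  40. ]
[453.9 -68.7  45. ]
[479.7 -79.1  40. ]
[442.6 -94.1  40. ]
[426.9 -57.4  40. ]
[464.6 -42.9  40. ]
```

>>> play_rows --rows '[0.07, -0.001, 0, -0.02, 0, 0, 0, 0.07, 0, 0, -0.034, 0, 0, 0, 0.07, 0, 0, -0.034, 0, 0, 0, 0.07, 0, 0, -0.027, 0, 0, 0, 0.07, 0, 0, -0.014, 0, 0, 0, 0.07, 0, 0, -0.005, 0, 0, 0, 0.035, 0, 0, 0, 0, 0, 0, 0.035, 0, 0, 0, 0, 0, 0, 0.035, 0, 0, 0, 0, 0, 0, 0.035, 0, 0, 0, 0, 0, 0, 0.035, 0, 0, 0, 0, 0, 0, 0.035, 0, 0, 0, 0, 0, 0]'

```text
t: 15.7
position: [432.1, 58.7, 19.6]
orientation: [-2.639, 1.702, -0.002]
ft_force: [-2.0, -0.3, 7.6]
gripper_width: 43.8
grasp_force: 30.0
```

>>> play_rows --rows '[0.035, 0, 0, 0, 0, 0, 0]'

```text
t: 15.78
position: [432.1, 58.8, 19.6]
orientation: [-2.639, 1.702, -0.002]
ft_force: [-1.0, -0.6, 7.5]
gripper_width: 43.7
grasp_force: 30.0
```

>>> play_rows --rows '[0.035, 0, 0, 0.01, 0, 0, 0, 0.035, 0, 0, 0.025, 0, 0, 0, 0.035, 0.012, -0.01, 0.025, 0, 0, -4.7, 0.035, 0.026, -0.024, 0, 0, 0, -4.7, 0.035, 0.026, -0.025, 0, 0, 0, -4.7, 0.035, 0.026, -0.025, 0, 0, 0, -4.7, 0.035, 0.026, -0.025, 0, 0, 0, -4.7, 0.035, 0.026, -0.025, 0, 0, 0, -4.7, 0.035, 0.026, -0.025, 0, 0, 0, -4.7, 0.035, 0.018, -0.017, 0, 0, 0, -4.7, 0.035, 0.007, -0.007, 0, 0, 0, -0.4, 0.035, 0, 0, 0, 0, 0, 0]'

```text
t: 16.78
position: [625.3, -126.2, 77.9]
orientation: [1.939, -2.471, -0.0]
ft_force: [0.1, 0.6, -1.4]
gripper_width: 43.7
grasp_force: 30.0
```

>>> play_rows --rows '[0.035, 0, 0, -0.012, 0, 0, 0, 0.035, 0, 0, -0.008, 0, 0, 0, 0.035, 0, 0, 0, 0, 0, 0, 0.035, 0, 0, 0, 0, 0, 0]'

```text
t: 17.12
position: [623.1, -123.7, 57.7]
orientation: [1.942, -2.467, -0.002]
ft_force: [0.6, 0.1, -1.2]
gripper_width: 43.6
grasp_force: 30.0
```

```bash
python3 -c "
from h import *
wpic('w8')"
```

```text
t 17.12 pos [ 623.1 -123.7   57.7] tool y dir deg 166.4 x dir -103.6 tilt [-0.002 -0.    -1.   ] q [ 0.11  0.44 -0.28 -0.   -0.85 -0.35] F [ 0.6  0.1 -1.2] w 43.6 g 30.0
```

View pics/w8.png

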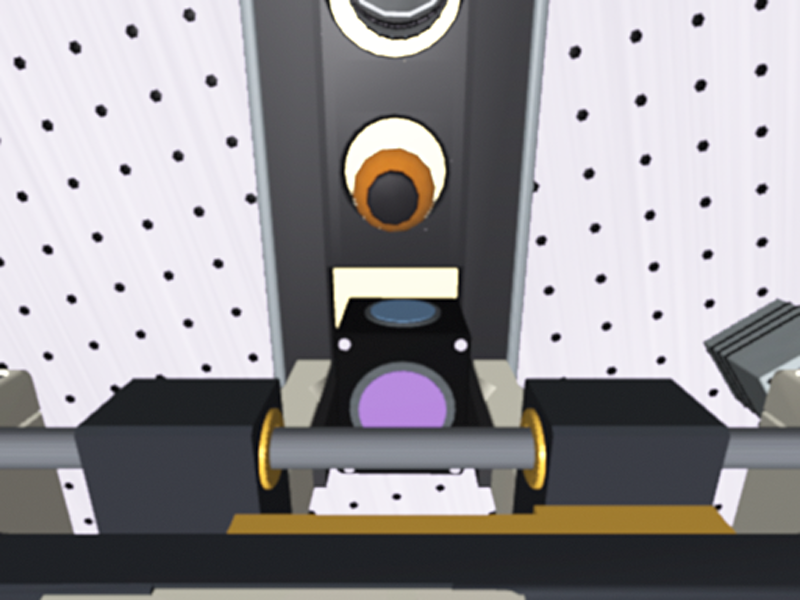

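The cube hangs square above the rectangle, whose near corners are at (333,268) and (459,268). The bottle is in its pocket.

Run:
```python
from h import *
a=np.radians(-103.6); d=np.array([np.cos(a),np.sin(a)])
for z in (9,24):
    A,B=W("w8",333,268,z),W("w8",459,268,z); print(z,np.linalg.norm(A-B),((A+B)/2)[:2]-33*d)
# side corners of cube top for offset in hand
print((W("w8",344,345,78)+W("w8",461,345,78))/2, W("w8",403,410,78),W("w8",396,165,9))
pose()
```

```text
9 57.4836498493267 [ 625.90968973 -121.72528698]
24 53.38408002391722 [ 624.80968973 -125.37528698]
[ 617.25 -145.5    78.  ] [ 622.6 -122.3   78. ] [ 607.4 -197.7    9. ]
t 17.17 pos [ 623.8 -123.8   58.4] tool y dir deg 166.4 x dir -103.6 tilt [-0.001 -0.    -1.   ] q [ 0.11  0.44 -0.28  0.   -0.85 -0.35] F [ 0.4 -0.3 -0.7] w 43.5 g 30.0
```

>>> play_rows --rows '[0.035, 0.002, -0.0012, -0.004, 0, 0, 0, 0.035, 0, 0, -0.01, 0, 0, 0, 0.035, 0, 0, -0.008, 0, 0, 0, 0.035, 0, 0, -0.004, 0, 0, 0, 0.035, 0, 0, -0.001, 0, 0, 0, 0.035, 0, 0, 0, 0, 0, 0, 0.035, 0, 0, -0.0005, 0, 0, 0, 0.035, 0, 0, 0, 0, 0, 0]'

```text
t: 17.83
position: [626.6, -125.8, 31.2]
orientation: [-1.941, 2.47, -0.0]
ft_force: [-0.2, 0.8, -1.9]
gripper_width: 43.9
grasp_force: 30.0
```

>>> play_rows --rows '[0.035, -0.001, 0.0008, -0.0007, 0, 0, 0, 0.035, 0, 0, -0.0007, 0, 0, 0, 0.035, 0, 0, -0.0005, 0, 0, 0, 0.035, 0, 0, 0, 0, 0, 0]'

```text
t: 18.17
position: [625.4, -125.0, 29.2]
orientation: [-1.942, 2.47, -0.0]
ft_force: [0.5, -0.4, -1.3]
gripper_width: 44.0
grasp_force: 30.0
```

>>> play_rows --rows '[0.035, 0, 0, -0.0005, 0, 0, 0, 0.035, 0, 0, -0.0005, 0, 0, 0, 0.035, 0, 0, 0, 0, 0, 0]'

```text
t: 18.42
position: [625.5, -125.0, 28.7]
orientation: [-1.942, 2.469, -0.0]
ft_force: [-2.5, 0.9, 4.3]
gripper_width: 43.9
grasp_force: 30.0
```

>>> play_rows --rows '[0.062, 0, 0, 0, 0, 0, 0, 0.062, 0, 0, 0, 0, 0, 0, 0.062, 0, 0, 0, 0, 0, 0, 0.062, 0, 0, 0, 0, 0, 0, 0.062, 0, 0, 0.004, 0, 0, 0, 0.062, 0, 0, 0.015, 0, 0, 0, 0.062, 0, 0, 0.03, 0, 0, 0, 0.062, -0.003, 0.004, 0.035, 0, 0, 0, 0.062, -0.01, 0.016, 0.025, 0, 0, 0, 0.062, -0.02, 0.031, 0.01, 0, 0, 3, 0.062, -0.022, 0.033, 0, 0, 0, 3, 0.062, -0.022, 0.033, 0, 0, 0, 3]'

```text
t: 19.42
position: [548.1, -7.1, 148.4]
orientation: [-2.129, 2.307, -0.002]
ft_force: [0.1, 1.7, -0.4]
gripper_width: 61.9
grasp_force: 0.0
```

>>> play_rows --rows '[0.062, -0.022, 0.033, 0, 0, 0, 3, 0.062, -0.022, 0.033, 0, 0, 0, 0.6, 0.062, -0.022, 0.033, 0, 0, 0, 0, 0.062, -0.022, 0.033, 0, 0, 0, 0, 0.062, -0.022, 0.033, 0, 0, 0, 0, 0.062, -0.012, 0.018, 0, 0, 0, 0, 0.062, -0.004, 0.006, 0, 0, 0, 0, 0.062, 0, 0, 0, 0, 0, 0, 0.062, 0, 0, 0, 0, 0, 0]'

```text
t: 20.17
position: [422.5, 181.2, 147.5]
orientation: [-2.202, 2.24, -0.0]
ft_force: [-0.7, -0.2, -0.6]
gripper_width: 62.0
grasp_force: 0.0
```

```bash
python3 -c "
from h import *
wpic('w9')"
```

```text
t 20.17 pos [422.5 181.2 147.5] tool y dir deg 179.0 x dir -91.0 tilt [ 0.  0. -1.] q [ 0.84  0.07 -0.56  0.   -0.94 -0.85] F [-0.7 -0.2 -0.6] w 62.0 g 0.0
```

View pics/w9.png

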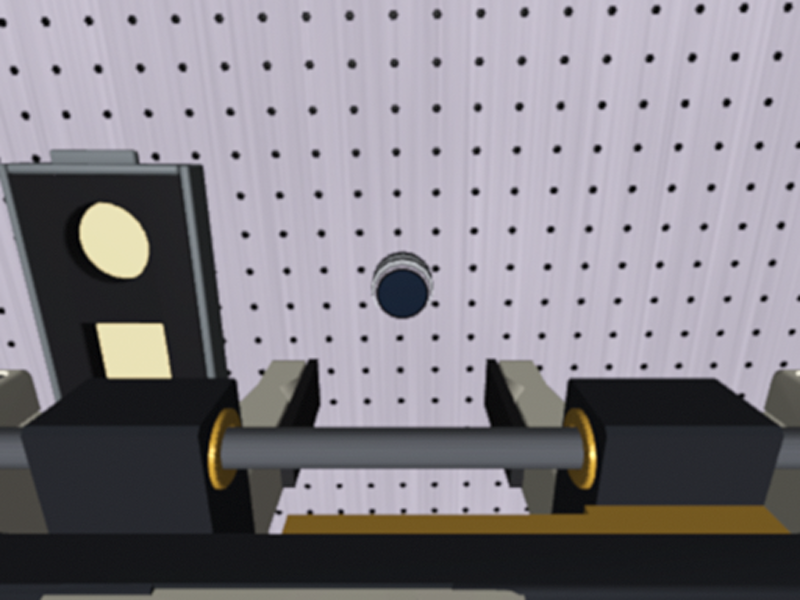

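The short objective's lens is at (402,292), central between the fingers. Tray_two's near edge runs level from (5,168) to (185,168). Its round pocket is at (114,240).

Run:
```python
from h import *
for p in [(402,292,38),(5,168,24),(185,168,24),(114,240,9)]: print(W("w9",*p))
```

```text
[422.4 181.1  38. ]
[652.3 106.4  24. ]
[547.4 108.1  24. ]
[606.9 152.4   9. ]
```

>>> play_rows --rows '[0.062, 0, 0, -0.02, 0, 0, 0, 0.062, 0, 0, -0.034, 0, 0, 0, 0.062, 0, 0, -0.034, 0, 0, 0, 0.062, 0, 0, -0.024, 0, 0, 0, 0.062, 0, 0, -0.013, 0, 0, 0, 0.062, 0, 0, -0.005, 0, 0, 0, 0.03, 0, 0, 0, 0, 0, 0, 0.03, 0, 0, 0, 0, 0, 0, 0.03, 0, 0, 0, 0, 0, 0, 0.03, 0, 0, 0, 0, 0, 0, 0.03, 0, 0, 0, 0, 0, 0, 0.03, 0, 0, 0, 0, 0, 0]'

```text
t: 21.22
position: [423.0, 181.5, 18.2]
orientation: [-2.2, 2.24, -0.0]
ft_force: [-0.1, -0.6, 6.5]
gripper_width: 36.7
grasp_force: 30.0
```

>>> play_rows --rows '[0.03, 0, 0, 0, 0, 0, 0]'

```text
t: 21.3
position: [423.0, 181.5, 18.1]
orientation: [-2.2, 2.24, -0.0]
ft_force: [0.1, -1.9, 6.7]
gripper_width: 37.2
grasp_force: 30.0
```

>>> play_rows --rows '[0.03, 0, 0, 0.01, 0, 0, 0, 0.03, 0, 0, 0.025, 0, 0, 0, 0.03, 0.01, -0.002, 0.015, 0, 0, 0, 0.03, 0.03, -0.005, 0, 0, 0, 0, 0.03, 0.034, -0.005, 0, 0, 0, 0, 0.03, 0.034, -0.005, 0, 0, 0, 0, 0.03, 0.034, -0.005, 0, 0, 0, 0, 0.03, 0.025, -0.004, 0, 0, 0, 0, 0.03, 0.013, -0.0025, 0, 0, 0, 0, 0.03, 0.002, 0, -0.006, 0, 0, 0, 0.03, 0, 0, 0, 0, 0, 0, 0.03, 0, 0, 0, 0, 0, 0]'

```text
t: 22.3
position: [603.0, 152.1, 60.3]
orientation: [2.199, -2.241, -0.001]
ft_force: [-0.6, -0.7, -2.3]
gripper_width: 37.0
grasp_force: 30.0
```

```bash
python3 -c "
from h import *
wpic('w10')"
```

```text
t 22.3 pos [603.  152.1  60.3] tool y dir deg 178.9 x dir -91.1 tilt [-0.002 -0.001 -1.   ] q [ 0.56  0.42 -0.31 -0.   -0.84 -0.58] F [-0.6 -0.7 -2.3] w 37.0 g 30.0
```

View pics/w10.png

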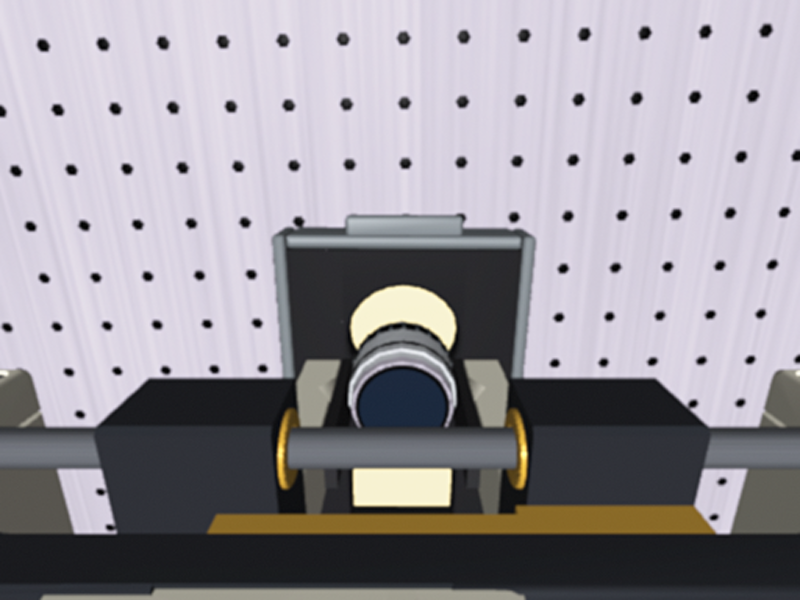

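The short objective (u≈402) is held over the round pocket, whose edges are left (350,326), right (457,326) and far (403,284). The tray rim corners are (276,236) and (533,236).

Run:
```python
from h import *
P=[W("w10",350,326,9),W("w10",457,326,9),W("w10",403,284,9),W("w10",276,237,24),W("w10",533,237,24)]
a=np.radians(-91); d=np.array([np.cos(a),np.sin(a)])
print((P[0]+P[1])/2,np.linalg.norm(P[0]-P[1]),P[2][:2]-25*d, (P[3]+P[4])[:2]/2-47*d)
```

```text
[601.9  151.15   9.  ] 51.407878773588756 [602.23631016 155.09619238] [601.6202631  152.24284167]
```

>>> play_rows --rows '[0.03, -0.001, 0.0008, -0.004, 0, 0, 0, 0.03, 0, 0, -0.012, 0, 0, 0, 0.03, 0, 0, -0.009, 0, 0, 0, 0.03, 0, 0, -0.004, 0, 0, 0, 0.03, 0, 0, -0.001, 0, 0, 0, 0.03, 0, 0, 0, 0, 0, 0, 0.03, 0, 0, 0, 0, 0, 0]'

```text
t: 22.93
position: [603.6, 153.4, 31.1]
orientation: [2.201, -2.241, 0.0]
ft_force: [-1.1, -0.3, -1.7]
gripper_width: 37.1
grasp_force: 30.0
```

>>> play_rows --rows '[0.03, -0.001, 0, -0.0008, 0, 0, 0, 0.03, 0, 0, -0.0008, 0, 0, 0, 0.03, 0, 0, -0.0008, 0, 0, 0, 0.03, 0, 0, -0.0004, 0, 0, 0, 0.03, 0, 0, 0, 0, 0, 0]'

```text
t: 23.35
position: [602.4, 153.3, 28.4]
orientation: [-2.201, 2.242, -0.0]
ft_force: [0.6, 0.6, -1.2]
gripper_width: 37.3
grasp_force: 30.0
```

>>> play_rows --rows '[0.03, 0, 0, -0.0005, 0, 0, 0, 0.03, 0, 0, -0.0005, 0, 0, 0, 0.03, 0, 0, -0.0004, 0, 0, 0, 0.03, 0, 0, 0, 0, 0, 0]'

```text
t: 23.68
position: [602.5, 153.3, 27.2]
orientation: [-2.201, 2.242, -0.0]
ft_force: [-0.7, 0.1, 2.6]
gripper_width: 37.3
grasp_force: 30.0
```

>>> play_rows --rows '[0.055, 0, 0, 0, 0, 0, 0, 0.055, 0, 0, 0, 0, 0, 0, 0.055, 0, 0, 0, 0, 0, 0, 0.055, 0, 0, 0, 0, 0, 0, 0.055, 0, 0, 0.004, 0, 0, 0, 0.055, 0, 0, 0.015, 0, 0, 0, 0.055, 0, 0, 0.03, 0, 0, 0, 0.065, -0.005, -0.006, 0.035, 0, 0, 0, 0.065, -0.014, -0.02, 0.025, 0, 0, 4, 0.065, -0.02, -0.03, 0.01, 0, 0, 4, 0.065, -0.022, -0.033, 0, 0, 0, 4, 0.065, -0.022, -0.033, 0, 0, 0, 4]'

```text
t: 24.68
position: [519.0, 30.7, 147.2]
orientation: [-2.494, 1.907, -0.002]
ft_force: [0.6, -0.4, -1.0]
gripper_width: 64.8
grasp_force: 0.0
```

>>> play_rows --rows '[0.065, -0.022, -0.033, 0, 0, 0, 4, 0.065, -0.022, -0.033, 0, 0, 0, 3, 0.065, -0.015, -0.023, 0, 0, 0, 0, 0.065, -0.007, -0.011, 0, 0, 0, 0, 0.065, 0, 0, 0, 0, 0, 0, 0.065, 0, 0, 0, 0, 0, 0]'

```text
t: 25.18
position: [453.9, -68.9, 146.6]
orientation: [-2.602, 1.759, -0.002]
ft_force: [0.0, -1.2, 0.5]
gripper_width: 64.9
grasp_force: 0.0
```

```bash
python3 -c "
from h import *
wpic('w11')"
```

```text
t 25.18 pos [453.9 -68.9 146.6] tool y dir deg -158.1 x dir -68.1 tilt [ 0.001  0.    -1.   ] q [ 0.28  0.07 -0.56  0.   -0.94  0.1 ] F [ 0.  -1.2  0.5] w 64.9 g 0.0
```

View pics/w11.png

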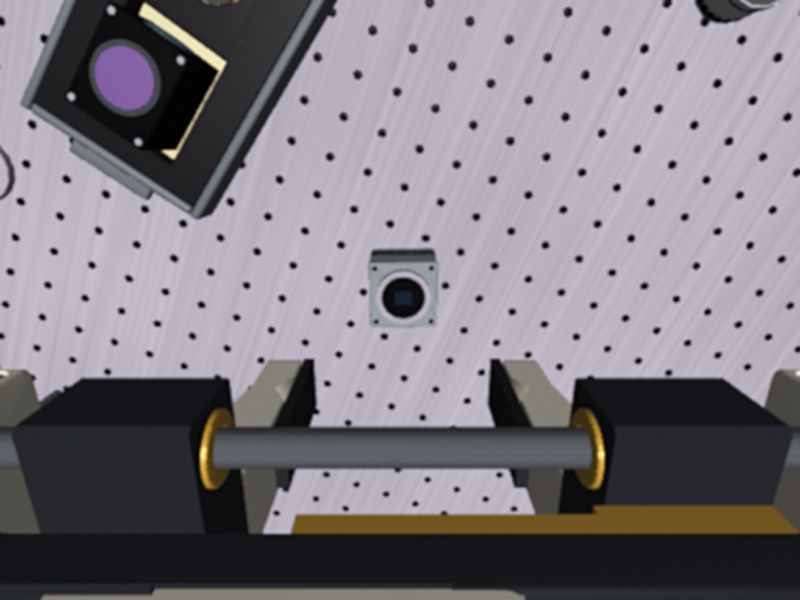

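The cube sits in its pocket. The camera is square and central between the fingers, with its ring at (403,297).

>>> play_rows --rows '[0.065, 0, 0, -0.02, 0, 0, 0, 0.065, 0, 0, -0.034, 0, 0, 0, 0.065, 0, 0, -0.034, 0, 0, 0, 0.065, 0, 0, -0.022, 0, 0, 0, 0.065, 0, 0, -0.012, 0, 0, 0, 0.065, 0, 0, -0.005, 0, 0, 0, 0.03, 0, 0, 0, 0, 0, 0, 0.03, 0, 0, 0, 0, 0, 0, 0.03, 0, 0, 0, 0, 0, 0, 0.03, 0, 0, 0, 0, 0, 0, 0.03, 0, 0, 0, 0, 0, 0, 0.03, 0, 0, 0, 0, 0, 0]'

```text
t: 26.23
position: [454.2, -68.4, 19.9]
orientation: [-2.602, 1.757, -0.002]
ft_force: [-1.3, 2.1, 5.6]
gripper_width: 39.9
grasp_force: 30.0
```

>>> play_rows --rows '[0.03, 0, 0, 0, 0, 0, 0]'

```text
t: 26.32
position: [454.2, -68.4, 19.9]
orientation: [-2.603, 1.757, -0.002]
ft_force: [-1.8, 2.8, 6.5]
gripper_width: 40.1
grasp_force: 30.0
```

Run:
```python
from h import *
print(W("w11",403,297,45)); pose()
```

```text
[453.5 -68.7  45. ]
t 26.32 pos [454.2 -68.4  19.9] tool y dir deg -158.0 x dir -68.0 tilt [ 0.002  0.    -1.   ] q [ 0.28  0.26 -0.71  0.   -0.6   0.1 ] F [-1.8  2.8  6.5] w 40.1 g 30.0
```

>>> play_rows --rows '[0.03, 0, 0, 0.01, 0, 0, 0, 0.03, 0, 0, 0.03, 0, 0, 0, 0.03, 0.005, 0.01, 0.02, 0, 0, 0, 0.03, 0.016, 0.032, 0, 0, 0, -4, 0.03, 0.018, 0.036, 0, 0, 0, -4, 0.03, 0.018, 0.036, 0, 0, 0, -4, 0.03, 0.018, 0.036, 0, 0, 0, -4, 0.03, 0.018, 0.036, 0, 0, 0, -4, 0.03, 0.018, 0.036, 0, 0, 0, -3, 0.03, 0.018, 0.036, 0, 0, 0, 0, 0.03, 0.012, 0.025, 0, 0, 0, 0, 0.03, 0.008, 0.016, 0, 0, 0, 0]'

```text
t: 27.32
position: [603.6, 233.3, 78.8]
orientation: [-2.202, 2.24, -0.0]
ft_force: [0.4, -1.0, 0.2]
gripper_width: 40.0
grasp_force: 30.0
```

>>> play_rows --rows '[0.03, 0, 0, -0.012, 0, 0, 0, 0.03, 0, 0, -0.008, 0, 0, 0, 0.03, 0, 0, 0, 0, 0, 0, 0.03, 0, 0, 0, 0, 0, 0]'

```text
t: 27.65
position: [601.4, 228.9, 58.2]
orientation: [2.198, -2.241, -0.001]
ft_force: [0.9, -0.5, -0.0]
gripper_width: 39.8
grasp_force: 30.0
```

```bash
python3 -c "
from h import *
wpic('w12')"
```

```text
t 27.65 pos [601.4 228.9  58.2] tool y dir deg 178.9 x dir -91.1 tilt [-0.002 -0.001 -1.   ] q [ 0.67  0.45 -0.26 -0.   -0.86 -0.69] F [ 0.9 -0.5 -0. ] w 39.8 g 30.0
```

View pics/w12.png

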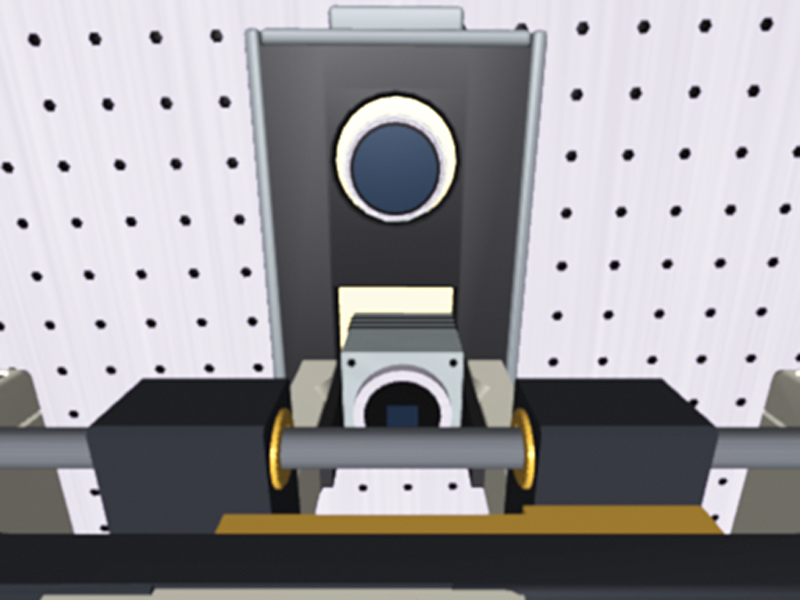

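The short objective is home in its pocket. The square pocket's near corners are (338,287) and (454,287), and the camera (u≈402) is square above it.

Run:
```python
from h import *
a=np.radians(-91); d=np.array([np.cos(a),np.sin(a)])
for z in (9,24):
    A,B=W("w12",338,287,z),W("w12",454,287,z); print(z,np.linalg.norm(A-B),((A+B)/2)[:2]-26*d)
print(W("w12",396,160,9)); pose()
```

```text
9 53.7075413699044 [603.90376257 233.64604007]
24 49.80813186619236 [603.65376257 229.24604007]
[602.2 151.3   9. ]
t 27.7 pos [602.  229.2  58.9] tool y dir deg 178.9 x dir -91.1 tilt [-0.001 -0.001 -1.   ] q [ 0.67  0.45 -0.26  0.   -0.86 -0.69] F [ 0.  -0.8 -0.4] w 39.8 g 30.0
```

>>> play_rows --rows '[0.03, 0.001, 0.001, -0.004, 0, 0, 0, 0.03, 0, 0, -0.01, 0, 0, 0, 0.03, 0, 0, -0.008, 0, 0, 0, 0.03, 0, 0, -0.004, 0, 0, 0, 0.03, 0, 0, -0.001, 0, 0, 0, 0.03, 0, 0, 0, 0, 0, 0, 0.03, 0, 0, 0, 0, 0, 0]'

```text
t: 28.28
position: [603.5, 231.4, 31.9]
orientation: [2.201, -2.242, 0.0]
ft_force: [0.3, 0.7, -0.1]
gripper_width: 39.4
grasp_force: 30.0
```

>>> play_rows --rows '[0.03, 0, 0, -0.0008, 0, 0, 0, 0.03, 0, 0, -0.0008, 0, 0, 0, 0.03, 0, 0, -0.0006, 0, 0, 0, 0.03, 0, 0, 0, 0, 0, 0]'

```text
t: 28.62
position: [603.4, 231.3, 29.8]
orientation: [-2.201, 2.242, 0.0]
ft_force: [-0.3, 0.4, -1.9]
gripper_width: 39.7
grasp_force: 30.0
```

>>> play_rows --rows '[0.03, 0, 0, -0.0004, 0, 0, 0, 0.03, 0, 0, 0, 0, 0, 0]'

```text
t: 28.78
position: [603.4, 231.3, 29.4]
orientation: [-2.201, 2.242, 0.0]
ft_force: [-0.7, 0.2, -0.5]
gripper_width: 39.7
grasp_force: 30.0
```

>>> play_rows --rows '[0.03, 0, 0, -0.0005, 0, 0, 0, 0.03, 0, 0, -0.0004, 0, 0, 0, 0.03, 0, 0, 0, 0, 0, 0]'

```text
t: 29.03
position: [603.5, 231.4, 29.0]
orientation: [-2.201, 2.241, -0.0]
ft_force: [-1.4, -0.8, 4.3]
gripper_width: 39.9
grasp_force: 30.0
```

Contact felt. Release, retreat up and aside.

>>> play_rows --rows '[0.056, 0, 0, 0, 0, 0, 0, 0.056, 0, 0, 0, 0, 0, 0, 0.056, 0, 0, 0, 0, 0, 0, 0.056, 0, 0, 0, 0, 0, 0, 0.056, 0, 0, 0.004, 0, 0, 0, 0.056, 0, 0, 0.015, 0, 0, 0, 0.056, 0, 0, 0.03, 0, 0, 0, 0.056, 0, 0, 0.035, 0, 0, 0, 0.056, -0.01, 0, 0.035, 0, 0, 0, 0.056, -0.02, 0.015, 0.02, 0, 0, 0, 0.056, -0.01, 0.01, 0.01, 0, 0, 0, 0.056, 0, 0, 0, 0, 0, 0]'

```text
t: 30.03
position: [563.1, 258.6, 181.0]
orientation: [-2.199, 2.236, -0.0]
ft_force: [0.9, -0.5, 0.1]
gripper_width: 55.9
grasp_force: 0.0
```

Run:
```python
from h import *
w=get_image("wrist"); s=get_image("side"); pose()
cv2.imwrite("pics/fin.png",np.hstack([cv2.resize(w,(400,300)),cv2.resize(s[130:310,180:420],(400,300),interpolation=cv2.INTER_CUBIC)]))
```

```text
t 30.13 pos [563.  256.8 177.5] tool y dir deg 179.0 x dir -91.0 tilt [ 0.     0.001 -1.   ] q [ 0.74  0.3  -0.19 -0.   -1.08 -0.76] F [-0.4 -0.3 -0.4] w 56.0 g 0.0
```

View pics/fin.png

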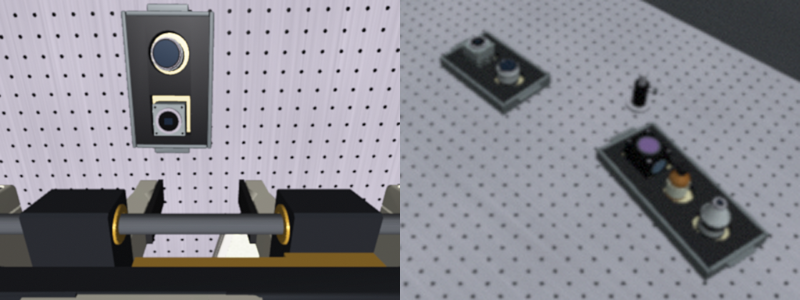

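All five parts are upright in their own pockets, and the arm is clear of everything.

```bash
python3 -c "
from rig import workorder
print(workorder.close_job())"
```

```text
the job is handed in; nothing more can be done
None
```

Both kits are made up and the job is handed in at about 30 s: every part is seated upright in its own pocket, and the mid objective, post and slide box were not touched.

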